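# Slide the pine box under the worktop shelf

## Robot

A 6-joint arm with a two-finger parallel gripper is mounted at the origin on a cart in front of the work surface, level with it; the furniture and walls round the work are solid. World frame = base frame: x ahead of the robot, y to its left, z up, the work surface at z = 0. Lengths are in m, angles in rad, forces in N, time in s.
With the tool pointing down it reaches from about 0.25 to 0.775 m from the base axis. Payload 4 kg.
Tool frame: the origin (TCP) lies at the centre of the arm's flange, where the gripper is bolted on; the fingertips stand 199 mm ahead of it and the grasp point (between the pads) lies 180 mm ahead of it (robot.tcp_to_tips is the distance from the TCP to the fingertips, in m); z points along the fingers, y is the line along which they close (so a half turn about z gives the same grasp; the last joint's range is limited). The gripper opens to 94 mm and grips with 3 to 60 N. Pads are 16 mm wide; open, the fingers measure 119 mm over their backs; the gripper's body (75 mm by 177 mm) begins 78 mm behind the grasp point.
Start: joints at [-1.305, 0.087, 1.371, -0, 1.684, -0.103], TCP at [0.198, -0.513, 0.405] pointing down, gripper open.
Joint ranges: [-3.1, 3.1], [-0.76, 2.03], [0.27, 2.55], [-1.08, 4.22], [0.17, 2.65], [-2.57, 2.57]. Speed limits (rad/s): [2.79, 2.79, 3.14, 3.14, 3.14, 3.14].

## Interface

Orientations are given as [roll, pitch, yaw] about the fixed x, y, z axes, in that order (R = Rz(yaw) Ry(pitch) Rx(roll)).
In Python, from bench import telemetry, snapshot, ticket, robot gives the robot as it stands.
- The arm moves only by the tool apply_moves, never from a script. Its argument "moves" is a list that holds one entry, the list of rows, each a list of 5 numbers: the shift along the tool's x, y, z in units of 50 mm (1.0 is 50 mm), then the turn about the tool's z in units of 10 degrees (1.0 is 10 degrees), then the closure, from 0 (fully open) to 1 (shut). A call has 1 to 10 rows; each row is the pose to reach, as a shift and turn from the pose commanded when the call began, along the tool's axes at that moment; what a row does not reach only later rows make up. A row lasts 1/8 s, in which the tool goes at most 62.5 mm and 10.7 degrees, less where a joint would pass 70% of its speed; a pose out of reach is approached as far as the arm can. A call with a gripper value outside its range is refused whole. The fingers move at their own pace and stop on an object; the grip force is fixed at half the most. Time passes only in rows, so rows that repeat a pose let the fingers close. It gives the time, the measured TCP pose, the force, the opening and the grip force at its end, in the units of the state.
- telemetry.get_obs(): the state, without advancing time (a new reading comes with each control period).
- snapshot(name): name is "side" or "top" or "wrist"; returns a dict with "image" (400x640x3 uint8, red, green, blue), "fovy" (degrees; the focal length in pixels is half the picture's height over the tangent of half this angle, whatever the lens; pixels are square), "cx", "cy" (the principal point, pixels), "R" (3x3) and "t" (3): a world point X has camera coordinates R X + t. Camera axes: x right, y down, z forward; pixel columns grow to the right and rows downward; lengths in m; the calibration is good to about 2 mm. A picture is of the moment at which its call begins. There is no depth.
- ticket.close_job(): hands the job in; it is judged then, once.
The state is a dict: "time": time; "joint_positions": joint angles; "qvel": joint speeds; "joint_torque": joint torques, N m; "tool_pos": TCP position; "ee_rot": TCP orientation; "wrist_force": force on the tool from outside, world axes, zero at the start; "wrist_torque": the same for the moment, N m; "width": finger opening in m; "finger_force": force on a finger pad.
Only numpy, scipy, OpenCV 4.12 (cv2) and the standard library are available. Lean on these libraries where they do the work, as an engineer would, in place of code of your own. Each camera call takes 0.05 s, during which the arm holds its last target. There are 200 camera calls.

## Task

Put the small pine box away: slide it along the worktop straight in under the low wooden shelf, until its long near side is about level with the front edge of the shelf board. Do not bump the shelf, and leave the white bowl and the jar standing on the shelf where they are.

Things in the scene. Friction and masses are not known exactly. Their poses are not given: they have to be found in the camera images.
- pine_box: Small open pale pine box with three chalks in it (fixed), loose, in front of the shelf's left or right half, 90 (x) x 170 (y) x 42 mm high, walls 8 mm, 0.3-0.6 kg. Origin: centre of its underside; x across its short side, roughly away from the robot, y along its length, z up. Long near side: the face at x = -45 mm. Turned up to 8 degrees from the shelf; it can go straight in from where it stands.
- shelf_riser: Fixed low shelf: brown board 150 (x) x 480 (y) x 12 mm on a dark steel leg frame at each end; underside 54 mm, top 66 mm above the worktop; open in front, empty below; inner faces of the legs at y = +-226 mm. Origin on the worktop under the board's centre; x points away from the robot (the way the box goes in), y left along the board, z up. Board's front edge at x = -75 mm.
- white_bowl: White round bowl, 102 mm wide, 66 mm high, loose on the worktop in front of the other half of the shelf. Too tall to go under. Origin at the centre of its underside. To be left alone.
- herb_jar: Small glass jar of red spice with a wooden lid, 47 mm wide, 87 mm high, standing loose on the rear half of the shelf board. Origin at the centre of its underside. To be left alone.

How it is judged:
By the outcome, as a careful person would: the job done as asked, in the order asked, and still so for the second after the job is handed in, with the robot touching nothing.
It also fails if it takes over 35 s, if anything falls off the work surface, if the arm or the gripper's body presses on something with over 40 N, if the wrist force passes 120 N, or if a joint passes its speed limit or range.

## Working session

There is one attempt and no reset: what is moved stays moved. The work goes in short steps, Python scripts to look and compute and a tool call to move; the robot and the scene stay as the last step left them, time stands still between calls to the robot, and variables do not carry over. Pictures are saved under pics/ and viewed, at most 10 in all, crops included, and the job is handed in when it is done.

Besides the shell and the picture viewer there is one more tool, called after "Call:" by a JSON object that holds its "name" and its "arguments", one argument or row to a line. apply_moves: Moves the arm, as the interface text tells. Its arguments: {"type":"object","properties":{"moves":{"type":"array","items":{"type":"array","items":{"type":"array","items":{"type":"number"}}}}},"required":["moves"]}

```bash
mkdir -p pics; ls
python3 - <<'E'
from bench import telemetry, snapshot, robot
import cv2,numpy as np
o=telemetry.get_obs();print({k:np.round(o[k],3) for k in o})
for n in("top","side"):
    s=snapshot(n);cv2.imwrite(f"pics/{n}0.png",s["image"][:,:,::-1]);print(n,s["fovy"],s["cx"],s["cy"],np.round(s["R"],3).tolist(),np.round(s["t"],3))
    np.savez(f"{n}0.npz",**s)
E
```

```text
pics
{'time': np.float64(0.0), 'joint_positions': array([-1.305,  0.088,  1.372, -0.   ,  1.684, -0.103]), 'qvel': array([-0.   , -0.002,  0.001, -0.001, -0.001,  0.   ]), 'joint_torque': array([ 2.0000e-03, -3.4018e+01, -3.0243e+01,  7.2000e-02,  3.3000e-02,
       -0.0000e+00]), 'tool_pos': array([ 0.198, -0.513,  0.404]), 'ee_rot': array([-3.139, -0.   ,  0.369]), 'wrist_force': array([ 0.609,  1.026, -0.324]), 'wrist_torque': array([0.   , 0.018, 0.006]), 'finger_force': np.float64(0.0), 'width': np.float64(0.094)}
top 45.975403817096165 321.39489833584673 207.84257350268217 [[0.023, -0.999, -0.034], [-0.995, -0.02, -0.102], [0.101, 0.036, -0.994]] [0.046 0.568 0.937]
side 45.913129797398256 324.6660210999297 197.74220587849132 [[-1.0, -0.003, -0.002], [-0.0, 0.505, -0.863], [0.004, -0.863, -0.505]] [0.573 0.041 1.033]
```

View pics/top0.png

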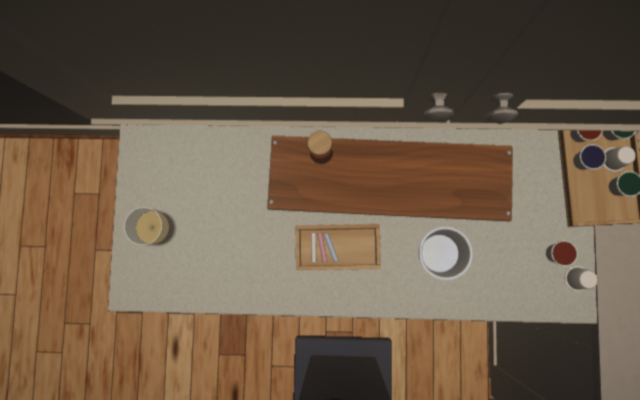

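View pics/side0.png

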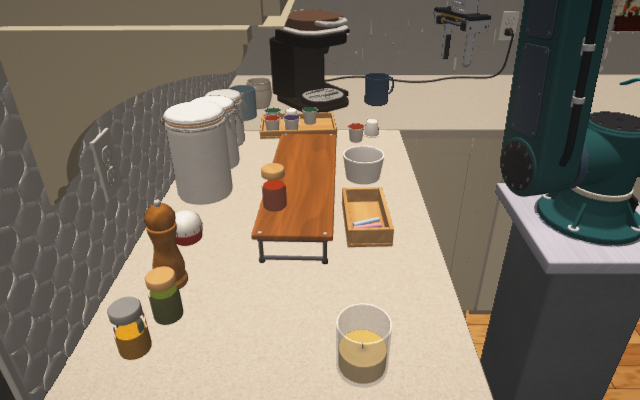

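The top view shows the board with corners near (272,137), (512,147), (509,219) and (269,208). The box is at about (297–380, 226–270), in front of the left half, with the bowl at (445,252) and the jar at (320,145). Next I'll measure them by casting rays.

```bash
cat > h.py <<'E'
import numpy as np,cv2
def ray(s,uv,z):
    f=200/np.tan(np.radians(float(s["fovy"]))/2)
    out=[]
    C=-s["R"].T@s["t"]
    for u,v in np.atleast_2d(uv):
        d=s["R"].T@np.array([(u-s["cx"])/f,(v-s["cy"])/f,1])
        out.append((C+d*(z-C[2])/d[2])[:2])
    return np.array(out)
def quad(mask,roi):
    m=np.zeros_like(mask);x0,y0,x1,y1=roi;m[y0:y1,x0:x1]=mask[y0:y1,x0:x1]
    m=cv2.morphologyEx(m,cv2.MORPH_CLOSE,np.ones((7,7)))
    c=max(cv2.findContours(m,cv2.RETR_EXTERNAL,cv2.CHAIN_APPROX_NONE)[0],key=cv2.contourArea)
    return c[:,0,:].astype(float)
def rect(pts):
    r=cv2.minAreaRect((pts*1000).astype(np.float32));b=cv2.boxPoints(r)
    (cx,cy),(w,h),a=r
    e=b[1]-b[0] if np.linalg.norm(b[1]-b[0])>np.linalg.norm(b[2]-b[1]) else b[2]-b[1]
    e=e*np.sign(e[1]); return np.round([cx,cy]),np.round([w,h],1),np.degrees(np.arctan2(-e[0],e[1])),np.round(b)
E
python3 - <<'E'
from h import *
s=np.load("top0.npz");im=s["image"];hsv=cv2.cvtColor(im,cv2.COLOR_RGB2HSV)
sat=((hsv[:,:,1]>75)*255).astype(np.uint8)
board=quad(sat,(255,130,525,222)); box=quad(sat,(285,218,392,280))
print("board",rect(ray(s,board,.066)));print("box",rect(ray(s,box,.042)))
print("box hand",ray(s,[(297,226),(379,225),(380,268),(296,270)],.042).round(3).tolist())
print("board hand",ray(s,[(272,137),(512,147),(509,219),(269,208)],.066).round(3).tolist())
print("bowl",ray(s,[(419,253),(471,253),(445,228),(445,279)],.066).round(3).tolist())
print("jar top",ray(s,[(320,143)],.153).round(3).tolist())
E
```

```text
board (array([632., -76.]), array([478.1, 162.6]), np.float32(-1.8318013), array([[ 544., -313.],
       [ 706., -318.],
       [ 721.,  160.],
       [ 559.,  165.]], dtype=float32))
box (array([488.,  24.]), array([ 90.2, 169.6]), np.float32(2.4132187), array([[439., 106.],
       [446., -63.],
       [537., -59.],
       [529., 110.]], dtype=float32))
box hand [[0.528, 0.106], [0.533, -0.059], [0.448, -0.062], [0.44, 0.105]]
board hand [[0.704, 0.159], [0.691, -0.317], [0.548, -0.308], [0.561, 0.16]]
bowl [[0.479, -0.135], [0.481, -0.235], [0.528, -0.185], [0.43, -0.185]]
jar top [[0.672, 0.059]]
```

Run:
```python
from h import *
s=np.load("top0.npz");im=s["image"]
g=cv2.cvtColor(im,cv2.COLOR_RGB2GRAY).astype(int)
hsv=cv2.cvtColor(im,cv2.COLOR_RGB2HSV)
# front edge: strongest dark->bright step per column
cols=np.arange(290,500,5)
def sub(a): # subpixel gradient peak
    i=a.argmax(); i=min(max(i,1),len(a)-2); l,c,r=a[i-1],a[i],a[i+1]; return i+.5*(l-r)/(l-2*c+r-1e-9)
rows=[200+sub(np.abs(np.diff(g[200:224,u])))+.5 for u in cols]
P=ray(s,np.c_[cols,rows],.066)
l=np.polyfit(P[:,1],P[:,0],1);res=P[:,0]-np.polyval(l,P[:,1]);k=abs(res)<.004;l=np.polyfit(P[k,1],P[k,0],1);print("top front edge slope,x at y=.02",l[0],np.polyval(l,.02),k.sum(),res[k].std(), np.array(rows[::6]).round(1))
rows=[132+sub(np.abs(np.diff(g[132:152,u])))+.5 for u in cols]
P=ray(s,np.c_[cols,rows],.066);print("rear x",P[::6].round(3).tolist())
t=np.load("side0.npz");h2=cv2.cvtColor(t["image"],cv2.COLOR_RGB2HSV)
rr=np.arange(150,225,5);c=[]
G=cv2.cvtColor(t["image"],cv2.COLOR_RGB2GRAY).astype(int)
c=[325+sub(np.abs(np.diff(G[r,325:345])))+.5 for r in rr]
print(np.c_[rr,np.array(c).round(1)][::3].tolist()); print("side front, top z",ray(t,np.c_[c,rr],.066)[::3].round(3).tolist())
b=ray(t,[(392,243),(347,243),(383,189),(344,189)],.042);print("side box approx",b.round(3).tolist())
o=[.198,-.513,.405];yaw=.369
R=np.array([[np.cos(yaw),np.sin(yaw)],[np.sin(yaw),-np.cos(yaw)]])
print("move to (.40,.025):",R.T@(np.array([.40,.025])-o[:2])/.05, "dz to .30",(.405-.30)/.05,"turn",np.degrees(yaw+.032)/10)
```

```text
top front edge slope,x at y=.02 0.029063245712690828 0.5537025669108246 42 0.000281941663529768 [210.6 211.7 213.6 214.7 216.6 217.7 219.3]
rear x [[0.707, 0.123], [0.713, 0.063], [0.703, 0.003], [0.701, -0.057], [0.7, -0.117], [0.699, -0.176], [0.697, -0.235]]
[[150.0, 335.5], [165.0, 335.5], [180.0, 334.5], [195.0, 341.6], [210.0, 333.4]]
side front, top z [[0.547, -0.203], [0.548, -0.119], [0.552, -0.045], [0.538, 0.021], [0.556, 0.081]]
side box approx [[0.448, 0.158], [0.531, 0.158], [0.443, -0.047], [0.53, -0.047]]
move to (.40,.025): [ 7.64900978 -8.57856919] dz to .30 2.1000000000000005 turn 2.297560758474601
```

Call:
{"name": "apply_moves", "arguments": {
  "moves": [
    [[0.9,-1.0,0.2,0.3,0],[1.7,-2.0,0.5,0.6,0],[2.6,-2.9,0.8,0.9,0],[3.5,-3.9,1.1,1.2,0],[4.3,-4.9,1.4,1.5,0],[5.2,-5.8,1.6,1.8,0],[6.1,-6.8,1.8,2.0,0],[7.0,-7.8,2.0,2.2,0],[7.65,-8.58,2.1,2.3,0],[7.65,-8.58,2.1,2.3,0]]
  ]
}}

```text
time: 1.35
tool_pos: [0.4004, 0.028, 0.2987]
ee_rot: [-3.141, 0.002, -0.028]
wrist_force: [-0.5, -0.4, 0.0]
width: 0.0937
finger_force: 0.0
```

Call:
{"name": "apply_moves", "arguments": {
  "moves": [
    [[0,0,0.6,0,0],[0,0,1.2,0,0],[0,0,1.65,0,0],[0,0,1.65,0,0]]
  ]
}}

```text
time: 1.85
tool_pos: [0.3992, 0.0251, 0.215]
ee_rot: [-3.141, 0.006, -0.032]
wrist_force: [0.7, 0.0, 0.1]
width: 0.0936
finger_force: 0.0
```

Run:
```python
from bench import telemetry, snapshot
import cv2,numpy as np
o=telemetry.get_obs();print(o["tool_pos"],o["ee_rot"],o["wrist_force"])
a=snapshot("side")["image"][120:270,230:480];b=snapshot("top")["image"][120:300,240:540]
a=cv2.resize(a,None,fx=2,fy=2);b=cv2.resize(b,None,fx=2,fy=2)[:300]
a=cv2.resize(a,(360,300));b=cv2.resize(b,(430,300))
cv2.imwrite("pics/a1.png",np.hstack([a,b])[:,:,::-1])
```

```text
[0.39922124 0.02514632 0.21503285] [-3.14145284  0.00555575 -0.03249742] [0.72011747 0.00561583 0.07772713]
```

View pics/a1.png

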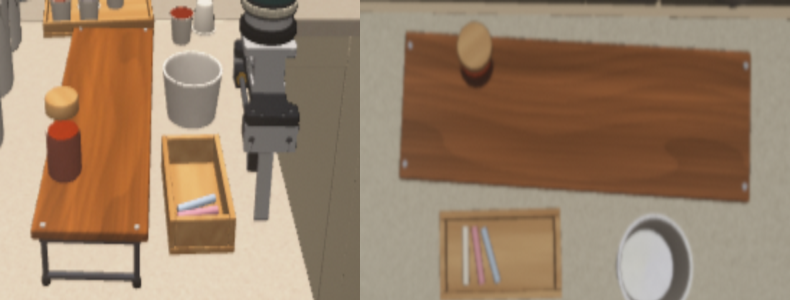

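The side crop shows both fingers low, just in front of the box's near side, with the box, bowl and jar untouched. I'll push slowly.

Call:
{"name": "apply_moves", "arguments": {
  "moves": [
    [[0.3,0,0,0,0],[0.5,0,0,0,0],[0.7,0,0,0,0],[0.9,0,0,0,0],[1.1,0,0,0,0],[1.3,0,0,0,0],[1.5,0,0,0,0],[1.7,0,0,0,0],[1.9,0,0,0,0],[2.0,0,0,0,0]]
  ]
}}

```text
time: 3.2
tool_pos: [0.501, 0.0217, 0.2171]
ee_rot: [3.142, 0.0, -0.033]
wrist_force: [-4.9, -0.2, 2.9]
width: 0.0936
finger_force: 2.2
```

Run:
```python
from bench import telemetry, snapshot
import cv2,numpy as np
o=telemetry.get_obs();print(o["tool_pos"],o["ee_rot"],o["wrist_force"])
a=snapshot("side")["image"][120:270,230:480];b=snapshot("top")["image"][120:300,240:540]
cv2.imwrite("pics/a2.png",np.hstack([cv2.resize(a,(360,300)),cv2.resize(b,(430,300))])[:,:,::-1])
```

```text
[0.50097843 0.02168451 0.2170832 ] [ 3.14151394e+00  2.34651363e-04 -3.26927281e-02] [-4.88461199 -0.17130699  2.87436144]
```

View pics/a2.png

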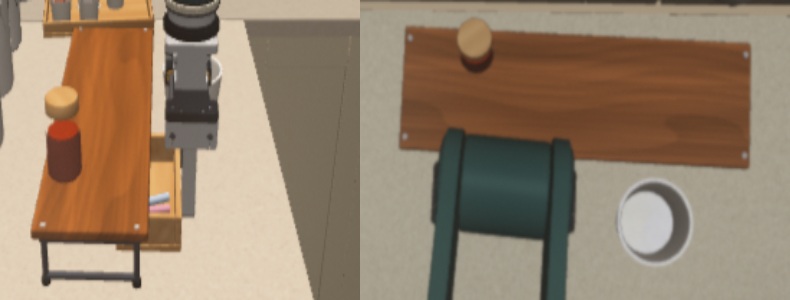

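```bash
cat > m.py <<'E'
from h import *
from bench import snapshot
s=snapshot("side");im=s["image"]
h=cv2.cvtColor(im,cv2.COLOR_RGB2HSV)
for r in range(222,244,3):
    row=h[r,325:375,1].astype(int);d=row[:-2]-row[2:];i=d.argmax()
    print(r,326+i+.5,d[i],ray(s,[(326+i+.5,r)],.042).round(4)[0],ray(s,[(326+i+.5,r)],.0).round(4)[0])
print("edge",ray(s,[(u,r) for u,r in [(333.5,205),(333.4,210)]],.066).round(4))
cv2.imwrite("pics/z_%d.png"%__import__('time').time(),cv2.resize(im[180:260,300:400,::-1],(700,560),interpolation=cv2.INTER_CUBIC))
E
python3 m.py; ls pics
```

```text
222 333.5 160 [0.5554 0.0872] [0.5543 0.0232]
225 333.5 102 [0.5556 0.0979] [0.5544 0.0348]
228 355.5 80 [0.5128 0.1084] [0.5082 0.0461]
231 355.5 77 [0.5134 0.1187] [0.5088 0.0573]
234 355.5 77 [0.5139 0.1288] [0.5094 0.0683]
237 355.5 79 [0.5145 0.1388] [0.51  0.079]
240 355.5 81 [0.515  0.1485] [0.5105 0.0895]
243 355.5 88 [0.5155 0.1581] [0.5111 0.0999]
edge [[0.5553 0.0616]
 [0.5557 0.0806]]
a1.png
a2.png
side0.png
top0.png
z_1796137203.png
```

Call:
{"name": "apply_moves", "arguments": {
  "moves": [
    [[0.15,0,0,0,0],[0.3,0,0,0,0],[0.45,0,0,0,0],[0.6,0,0,0,0],[0.7,0,0,0,0],[0.78,0,0,0,0],[0.83,0,0,0,0],[0.85,0,0,0,0],[0.85,0,0,0,0]]
  ]
}}

```text
time: 4.47
tool_pos: [0.5429, 0.0203, 0.2172]
ee_rot: [3.141, -0.0, -0.033]
wrist_force: [-3.5, 0.4, 1.6]
width: 0.0936
finger_force: 1.4
```

```bash
python3 m.py; ls pics
```

```text
222 335.5 112 [0.5515 0.0871] [0.55   0.0232]
225 335.5 111 [0.5516 0.0979] [0.5502 0.0348]
228 334.5 89 [0.5537 0.1084] [0.5525 0.0462]
231 335.5 86 [0.552  0.1187] [0.5505 0.0574]
234 334.5 87 [0.554  0.1289] [0.5528 0.0683]
237 334.5 81 [0.5542 0.1388] [0.5529 0.0791]
240 334.5 81 [0.5543 0.1485] [0.5531 0.0896]
243 334.5 86 [0.5545 0.1581] [0.5532 0.0999]
edge [[0.5553 0.0616]
 [0.5557 0.0806]]
a1.png
a2.png
side0.png
top0.png
z_1796137203.png
z_1796137219.png
```

Call:
{"name": "apply_moves", "arguments": {
  "moves": [
    [[0.02,0,0,0,0],[0.03,0,0,0,0],[0.03,0,0,0,0],[-0.3,0,0,0,0],[-1.0,0,0,0,0],[-2.0,0,-0.3,0,0],[-2.8,0,-1.2,0,0],[-3.0,0,-2.2,0,0],[-3.0,0,-3.0,0,0],[-3.0,0,-3.0,0,0]]
  ]
}}

```text
time: 5.78
tool_pos: [0.394, 0.0252, 0.3717]
ee_rot: [3.141, -0.012, -0.033]
wrist_force: [0.5, 0.2, -0.2]
width: 0.0941
finger_force: 0.0
```

Call:
{"name": "apply_moves", "arguments": {
  "moves": [
    [[0,0.8,0,0,0],[0,1.6,0,0,0],[0,2.6,0,0,0],[-0.3,3.6,0,0,0],[-0.6,4.6,0,0,0],[-1.0,5.6,0,0,0],[-1.0,6.0,0,0,0],[-1.0,6.0,0,0,0]]
  ]
}}

```text
time: 6.78
tool_pos: [0.3333, -0.2737, 0.366]
ee_rot: [-3.14, 0.001, -0.035]
wrist_force: [-0.1, 0.2, -0.1]
width: 0.0941
finger_force: 0.0
```

```bash
python3 m.py
python3 - <<'E'
from bench import telemetry, snapshot
import cv2,numpy as np
o=telemetry.get_obs();print(o["time"],o["tool_pos"],o["wrist_force"])
a=snapshot("side")["image"][120:270,230:480];b=snapshot("top")["image"][120:300,240:540]
cv2.imwrite("pics/a3.png",np.hstack([cv2.resize(a,(360,216)),cv2.resize(b,(430,258))[:216]])[:,:,::-1])
E
```

```text
222 334.5 96 [0.5534 0.0871] [0.5521 0.0232]
225 333.5 94 [0.5556 0.0979] [0.5544 0.0348]
228 333.5 111 [0.5557 0.1084] [0.5546 0.0462]
231 333.5 104 [0.5558 0.1187] [0.5547 0.0574]
234 333.5 104 [0.556  0.1289] [0.5549 0.0683]
237 333.5 88 [0.5561 0.1388] [0.555  0.0791]
240 334.5 81 [0.5543 0.1485] [0.5531 0.0896]
243 333.5 88 [0.5563 0.1581] [0.5553 0.0999]
edge [[0.5553 0.0616]
 [0.5557 0.0806]]
6.825 [ 0.33356429 -0.2727999   0.36625314] [ 0.47694928  0.32812768 -0.60025181]
```

View pics/a3.png

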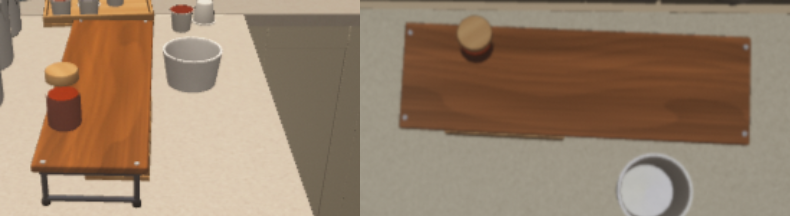

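The box is parallel to the board with its near side level with the front edge to about 1–2 mm. The bowl and jar haven't moved, and the arm is clear.

```bash
python3 -c "
from bench import ticket
print(ticket.close_job())"
```

```text
the job is handed in; nothing more can be done
None
```

The pine box is under the shelf, square to it, with its near side within about 2 mm of the board's front edge; I saw no bump to the shelf, the bowl and jar are where they were, the arm is clear, and the job is handed in (about 7 s of robot time).

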